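Index the marking fixture to the red knob and lock it

ROBOT

A 6-joint arm with a two-finger parallel gripper is mounted at the origin on a cart in front of the work surface, level with it; the furniture and walls round the work are solid. World frame = base frame: x ahead of the robot, y to its left, z up, the work surface at z = 0. Lengths are in m, angles in rad, forces in N, time in s.
With the tool pointing down it reaches from about 0.3 to 0.775 m from the base axis. Payload 14.6 kg.
Tool frame: the origin (TCP) lies at the very end of the fingers, on their centre line; the grasp point (between the pads) lies 19 mm behind it (ctrl.hold_point_z is the distance from the TCP to the grasp point, in m); x points along the fingers, y is the direction in which the jaws open and shut, and the axes are right-handed (so a half turn about x gives the same grasp; the last joint's range is limited). The gripper opens to 94 mm and grips with 3 to 60 N. Pads are 16 mm wide; open, the fingers measure 119 mm over their backs; the gripper's body (75 mm by 177 mm) begins 78 mm behind the grasp point.
Start: joints at [1.083, 0.3, 1.521, -0, 1.321, -0.067], TCP at [0.225, 0.502, 0.205] pointing down, gripper open.
Joint ranges: [-3.03, 3.03], [-0.79, 2.21], [0.23, 2.52], [-1.04, 4.18], [0, 3.07], [-2.55, 2.55]. Speed limits (rad/s): [2.22, 2.22, 2.57, 3.14, 3.14, 3.14].

INTERFACE

Orientations are given as [roll, pitch, yaw] about the fixed x, y, z axes, in that order (R = Rz(yaw) Ry(pitch) Rx(roll)).
In Python, from station import get_obs, camera, ticket, ctrl gives the robot as it stands.
- The arm moves only by the tool step_arm, never from a script. Its argument "motion" is a list that holds one entry, the list of rows, each a list of 6 numbers: the shift along the tool's x, y, z in m, then the turn, a rotation vector about the tool's x, y, z in degrees. A call has 1 to 12 rows; each row shifts and turns the commanded pose from where the row before left it, along the tool's axes as they then stand; what a row does not reach is not made up. A row lasts 1/8 s, in which the tool goes at most 62.5 mm and 10.7 degrees, less where a joint would pass 70% of its speed; a pose out of reach is approached as far as the arm can. A call is refused whole if a number of a shift passes 0.0625 or a number of a turn 10.7, either way. A call with a gripper value outside its range is refused whole. "fingers" is the finger opening in m, from 0 to 0.094, set as the call begins (left out, the last holds). The fingers move at their own pace and stop on an object; "squeeze" is the grip in N (left out, the last holds). Time passes only in rows, so rows that do not move let the fingers close. It gives the time, the measured TCP pose, the force and the opening at its end, in the units of the state.
- get_obs(): the state, without advancing time (a new reading comes with each control period).
- camera(name): name is "scene" or "top"; returns a dict with "pixels" (384x512x3 uint8, red, green, blue), "fx", "fy", "cx", "cy" (pixels), "k1" (the pictures are not rectified: a ray, as slopes to the right and down, at radius r is drawn at 1 + k1 r^2 times it, then the intrinsics apply), "extrinsics" (4x4, takes a point from world to camera coordinates). Camera axes: x right, y up, looking along -z (the intrinsics and any distortion apply to the point x, -y, -z); pixel columns grow to the right and rows downward; lengths in m; the calibration is good to about 2 mm. A picture is of the moment at which its call begins. There is no depth.
- ticket.hand_in(): hands the job in, once; it reports no verdict.
The state is a dict: "time_s": time; "qpos": joint angles; "joint_vel": joint speeds; "tau": joint torques, N m; "ee_pos": TCP position; "eef_rot": TCP orientation; "force": force on the tool from outside, world axes, zero at the start; "moment": the same for the moment, N m; "grip_width": finger opening in m.
Only numpy, scipy, OpenCV 4.12 (cv2) and the standard library are available. Lean on these libraries where they do the work, as an engineer would, in place of code of your own. Each camera call takes 0.05 s, during which the arm holds its last target.

TASK

Bring the red knob round to the marking position of the rotary indexing fixture: push the locking lever out, push the dial round by its upright black finger tabs until the red knob stands at the yellow arrow, then push the lever fully home so that its roller locks the dial there. It is all done by pushing, nothing is lifted: the knobs stay in their nests and are not pressed on, and the things lying round the fixture are left alone.

Things in the scene. Friction and masses are not known exactly. Their poses are not given: they have to be found in the camera images.
- fixture: rotary indexing fixture, fixed to the worktop: grey base plate 224 x 224 x 12 mm; a black block 29 mm high, 120 to 156 mm from the centre, carries the yellow arrow. Origin: on the worktop, on the dial's upright turning axis; +x points from the axis to the yellow arrow, z up. Fixture angles below count counter-clockwise from +x, seen from above.
- dial (a joint): angle of the round aluminium dial (190 mm across, top 38 mm above the worktop), rad, positive counter-clockwise from above, 0 at the start. Once unlocked it turns over a full turn either way and stays where it is left; about 2.5 N at a tab turns it. It can be locked at multiples of 60 deg only; the lever's roller centres it from up to about 3 deg (0.05 rad) off.
- dial_center (a point): point on the dial's axis, on its top face. Six nests, each between four pins 9 mm high, have their centres 62 mm from the axis, at fixture angles dial + k x 60 deg. The nest at the arrow is empty at the start, the other five hold a knob each.
- tab_0 (a point): centre of one of six equal upright black finger tabs on the dial's rim, midway between nests: this one at fixture angle dial + 30 deg, the others each 60 deg on. Every tab is 10 mm thick along the rim, reaches from 88 to 114 mm from the axis and stands from 46 to 82 mm above the worktop (the knobs' tops are at 65 mm). This point is 101 mm from the axis, 64 mm above the worktop.
- marking_position (a point): fixed point on the dial's top face, 62 mm from the axis towards the yellow arrow: the centre of the nest at the marking position.
- lock_lever (a joint): angle of the steel locking lever on the fixture's +y side, rad: 0 = home, dial locked (so at the start); 0.30 = fully out; from 0.20 on the dial is free. It turns about an upright bolt at fixture x 80, y 88 mm, clockwise from above as it goes out, and stays where it is left; about 2 N at the grip moves it.
- lever_grip (a point): on the axis of the lever's upright black round finger grip, 60 mm above the worktop; the grip is 19 mm across, from 32 to 80 mm above the worktop. With the lever home it is at fixture x -90, y 165 mm; going out it moves 56 mm away from the dial, on an arc of 187 mm radius about the bolt.
- red_knob: red knob, 40 mm across, 26 mm high, loose in a nest of the dial with 1 mm play; origin: centre of its underside. In any of the five filled nests at the start.
- blue_knob: blue knob of the same size in another nest
- grey_knob: grey knob of the same size in another nest
- black_knob_1: black knob of the same size in another nest
- black_knob_2: black knob of the same size in another nest
- caliper: steel digital caliper, 202 mm long, 16 mm high, lying beyond the fixture on its left; origin: under its middle. To be left alone.
- focus_gauge: pale square focus gauge block, 20 x 20 mm, standing 98 mm high beyond the fixture on its right; origin: centre of its underside. To be left alone.
- usb_stick: black usb stick, 52 x 18 x 9 mm, lying in front of the fixture on its right; origin: under its middle. To be left alone.
Not all that is in view belongs to the job. There is more than one size of the red_knob; the one meant has the size given above.

How it is judged:
On the way, in this order (a step that is already met when the one before it is completed fails the run):
1. the locking lever is pushed out and the dial is free (value of joint lock_lever above 0.18 rad), for 0.1 s.
2. the red knob stands at the marking position (horizontal distance between red_knob and marking_position below 0.01 m), for 0.2 s.
At the end, for the whole second after the job is handed in: the red knob stands upright in its nest within 6 mm of the marking position (centre of the nest at the yellow arrow), the locking lever is home (joint below 0.04 rad, roller in the notch) and the dial is at rest (horizontal distance between red_knob and marking_position below 0.006 m and value of joint lock_lever below 0.04 rad and angle between red_knob's own z axis and vertical below 0.1 rad and velocity of joint dial between -0.05 and 0.05 rad/s); the robot touches nothing.
It fails at once if a knob is lifted or leaves its nest (z of any of red_knob, blue_knob, grey_knob, black_knob_1, black_knob_2 in the frame of dial_center above 0.008 m or horizontal distance between any of red_knob, blue_knob, grey_knob, black_knob_1, black_knob_2 and dial_center above 0.068 m or horizontal distance between any of red_knob, blue_knob, grey_knob, black_knob_1, black_knob_2 and dial_center below 0.056 m).
It fails at once if the robot presses on a knob (over 3 N) (contact force between any of the arm, the fingers and red_knob above 3 N or contact force between any of the arm, the fingers and blue_knob above 3 N or contact force between any of the arm, the fingers and grey_knob above 3 N or contact force between any of the arm, the fingers and black_knob_1 above 3 N or contact force between any of the arm, the fingers and black_knob_2 above 3 N).
It fails at once if the caliper, the focus gauge or the usb stick is moved more than 15 mm or the gauge is tipped (distance of any of caliper, focus_gauge, usb_stick from where it was at the start of the episode above 0.015 m or angle between focus_gauge's own z axis and vertical above 0.2 rad).
It also fails if it takes over 61 s, if anything falls off the work surface, if the arm or the gripper's body presses on something with over 40 N, if the wrist force passes 120 N, or if a joint passes its speed limit or range.

## Working session

There is one attempt and no reset: what is moved stays moved. The work goes in short steps, Python scripts to look and compute and a tool call to move; the robot and the scene stay as the last step left them, time stands still between calls to the robot, and variables do not carry over. Pictures are saved under pics/ and viewed, and the job is handed in when it is done.

Besides the shell and the picture viewer there is one more tool, called by a JSON object that holds its "api" and its "payload", one argument or row to a line. step_arm: Moves the arm, as the interface text tells. Its arguments: {"type":"object","properties":{"motion":{"type":"array","items":{"type":"array","items":{"type":"array","items":{"type":"number"}}}},"fingers":{"type":"number"},"squeeze":{"type":"number"}},"required":["motion"]}

```bash
ls; mkdir -p pics
python3 - <<'E'
from station import get_obs, camera, ticket, ctrl
import cv2,numpy as np
o=get_obs();print({k:np.round(v,4) for k,v in o.items()}); print(ctrl.hold_point_z)
for n in("scene","top"):
    c=camera(n);cv2.imwrite(f"pics/{n}0.png",c["pixels"][:,:,::-1])
    print(n,c["fx"],c["fy"],c["cx"],c["cy"],c["k1"]);print(np.round(c["extrinsics"],4))
E
```

```text
pics
{'time_s': np.float64(0.0), 'qpos': array([ 1.0834,  0.3005,  1.5216, -0.    ,  1.3207, -0.0666]), 'joint_vel': array([ 0.0001, -0.0002,  0.0023,  0.0012,  0.0008, -0.0011]), 'tau': array([ 3.00000e-04, -5.31820e+01, -3.52731e+01,  7.08000e-02,
        2.45000e-02, -0.00000e+00]), 'ee_pos': array([0.2246, 0.5018, 0.2049]), 'eef_rot': array([-1.626 ,  1.5696, -2.0468]), 'force': array([-0.2952,  0.7141, -0.6814]), 'moment': array([-0.0249, -0.0172, -0.0113]), 'grip_width': np.float64(0.0943)}
0.0188
scene 445.3757598841114 445.3757598841114 258.7463099181261 188.76279405168648 -0.0907377410832621
[[ 0.8968 -0.4419  0.0198 -0.4954]
 [ 0.3053  0.6507  0.6952 -0.2911]
 [-0.3201 -0.6174  0.7185 -0.8014]
 [ 0.      0.      0.      1.    ]]
top 445.0083757397012 445.0083757397012 258.923691827158 192.04005398101305 -0.10088349223332119
[[-6.3000e-03 -1.0000e+00 -4.0000e-04  5.9600e-02]
 [ 9.9810e-01 -6.3000e-03  6.0500e-02 -5.8830e-01]
 [-6.0500e-02 -0.0000e+00  9.9820e-01 -1.1546e+00]
 [ 0.0000e+00  0.0000e+00  0.0000e+00  1.0000e+00]]
```

View pics/scene0.png

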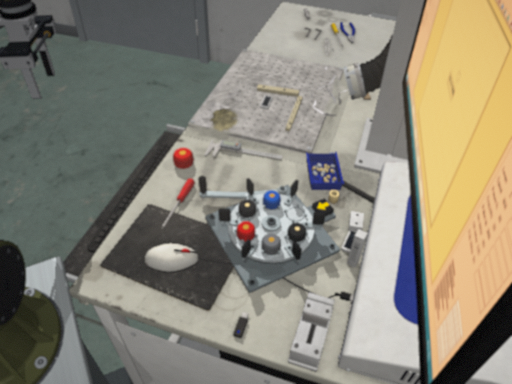

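View pics/top0.png

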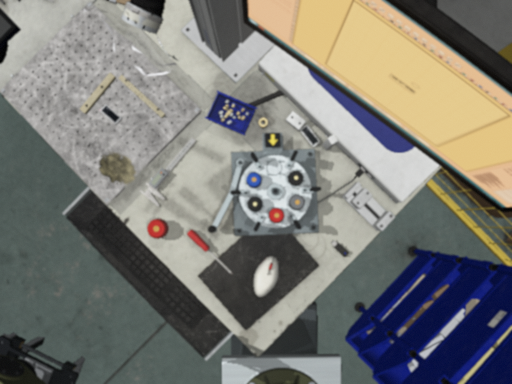

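The top view shows the arrow block at (273,140), with the dial centred near (275,190). The empty nest faces the arrow at (275,163). The lever lies on the left with its grip at about (212,228). Candidates for the red knob:
- Red disc in a dial nest at (277,215) in top, (246,230) in scene.
- Larger loose red thing at (157,228) in top, (183,157) in scene.
- Red-handled screwdriver at (198,240) in top.

I choose the one in the nest. Next I check it in a close crop and measure.

```bash
cat > h.py <<'E'
import numpy as np,cv2
from station import get_obs,camera
def K(c): return np.array([[c["fx"],0,c["cx"]],[0,c["fy"],c["cy"]],[0,0,1.]]),np.array([c["k1"],0,0,0,0.])
F=np.diag([1,-1,-1.])
def ray(c,uv):
    k,d=K(c);E=np.array(c["extrinsics"]);R=E[:3,:3];t=E[:3,3]
    p=cv2.undistortPoints(np.array(uv,float).reshape(-1,1,2),k,d).reshape(-1,2)
    # the text: drawn at (1+k1 r^2) x
    v=np.c_[p,np.ones(len(p))]@F@R   # F sym; R^T v
    return -R.T@t, v/np.linalg.norm(v,axis=1,keepdims=True)
def onz(c,uv,z):
    o,v=ray(c,uv);return o+v*((z-o[2])/v[:,2])[:,None]
def two(c1,u1,c2,u2):
    o1,a=ray(c1,[u1]);o2,b=ray(c2,[u2]);a=a[0];b=b[0]
    s=np.linalg.lstsq(np.c_[a,-b],o2-o1,rcond=None)[0]
    p,q=o1+a*s[0],o2+b*s[1];return (p+q)/2,np.linalg.norm(p-q)
def proj(c,P):
    k,d=K(c);E=np.array(c["extrinsics"]);R=F@E[:3,:3];t=F@E[:3,3]
    return cv2.projectPoints(np.array(P,float).reshape(-1,1,3),cv2.Rodrigues(R)[0],t,k,d)[0].reshape(-1,2)
def crop(c,x0,x1,y0,y1,s,name,pts=None):
    im=cv2.resize(c["pixels"][y0:y1,x0:x1,::-1].copy(),None,fx=s,fy=s,interpolation=cv2.INTER_CUBIC)
    if pts is not None:
        for u,v in pts: cv2.circle(im,(int((u+.5-x0)*s),int((v+.5-y0)*s)),2,(0,255,0),-1)
    cv2.imwrite("pics/"+name+".png",im)
E
python3 - <<'E'
from h import *
t=camera("top");s=camera("scene")
crop(t,195,335,120,250,5,"t1");crop(s,190,350,165,295,5,"s1")
def blobs(c,lo,hi,box,name):
    x0,x1,y0,y1=box
    hsv=cv2.cvtColor(c["pixels"],cv2.COLOR_RGB2HSV)
    m=cv2.inRange(hsv,np.array(lo),np.array(hi)); 
    if lo[0]==0: m|=cv2.inRange(hsv,np.array((170,)+tuple(lo[1:])),np.array((180,)+tuple(hi[1:])))
    mm=np.zeros_like(m);mm[y0:y1,x0:x1]=m[y0:y1,x0:x1]
    n,_,st,ce=cv2.connectedComponentsWithStats(mm)
    for i in range(1,n):
        if st[i,4]>15: print(name,np.round(ce[i],1),st[i])
for nm,c,b in(("top",t,(130,340,110,260)),("scene",s,(150,360,130,300))):
    blobs(c,(0,130,80),(8,255,255),b,nm+" red")
    blobs(c,(22,120,100),(35,255,255),b,nm+" yel")
    blobs(c,(100,130,60),(125,255,255),b,nm+" blue")
E
```

```text
top red [275.8 214.9] [269 209  14  13 127]
top red [157.  228.3] [148 220  19  18 239]
top red [197.6 239.7] [188 231  20  20 141]
top yel [272.5 139.5] [268 134  10  12  72]
top blue [232.2 121.2] [207 110  47  24 387]
top blue [253.6 179.6] [247 173  14  14 115]
scene red [182.7 158.1] [174 148  19  20 279]
scene red [185.5 189.1] [178 179  16  22 157]
scene red [245.5 231. ] [237 221  17  20 238]
scene red [185.  250.2] [182 249   7   3  17]
scene yel [322.3 205.4] [317 202  13   8  77]
scene blue [323.  174.8] [307 154  37  35 456]
scene blue [333.4 174.5] [329 172   9   6  25]
scene blue [271.3 199.7] [264 191  16  17 184]
```

View pics/t1.png

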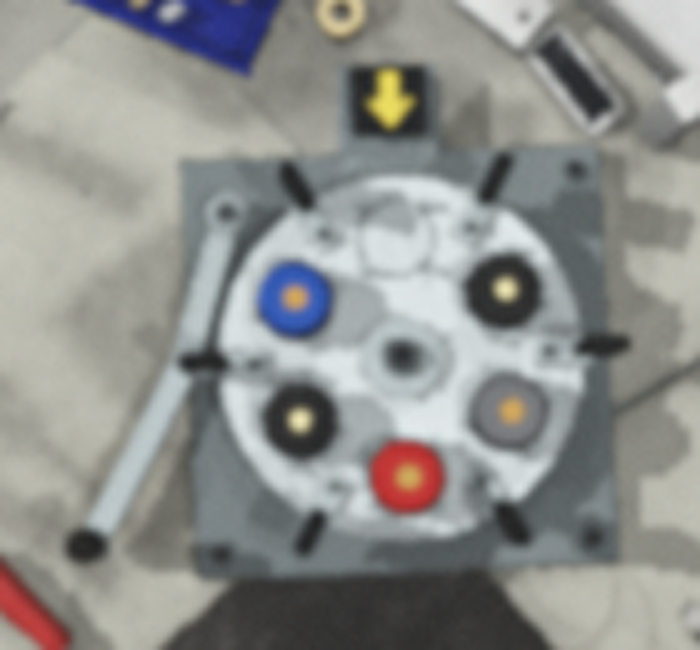

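View pics/s1.png

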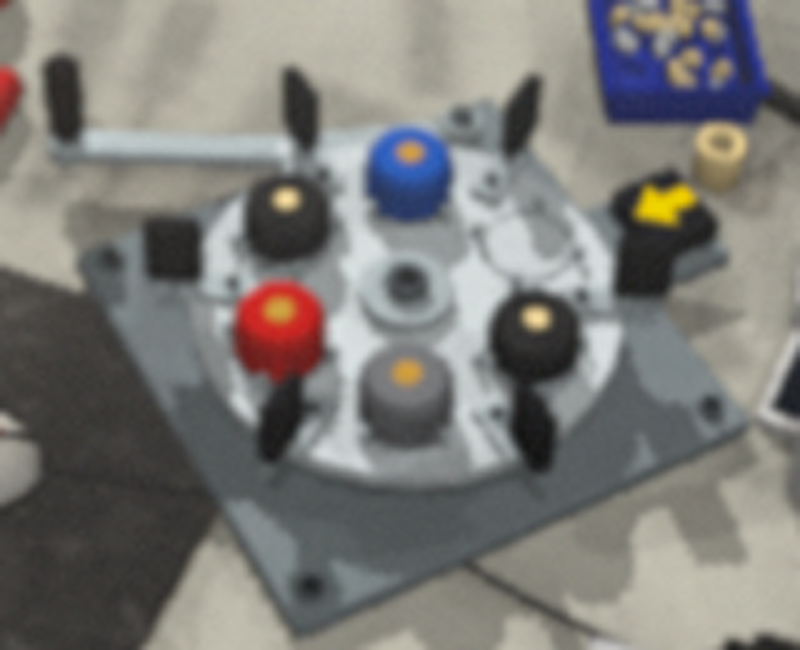

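The crops confirm it: the red knob is in the nest opposite the arrow (t1 408,477; s1 280,315), and the loose red thing is larger and off the fixture. Now I take two-view points of the knob caps, grip top, tabs and hub.

```bash
cat > m.py <<'E'
from h import *
t=camera("top");s=camera("scene")
T=lambda p:(195+(p[0]+.5)/5-.5,120+(p[1]+.5)/5-.5)
S=lambda p:(190+(p[0]+.5)/5-.5,165+(p[1]+.5)/5-.5)
pts={"red":((408,477),(280,309)),"blue":((295,298),(410,152)),"blk2":((300,420),(287,198)),"grey":((512,410),(406,373)),"blk5":((506,289),(537,317)),"hub":((403,357),(407,284)),"grip":((86,545),(62,66))}
R={}
for k,(a,b) in pts.items():
    p,e=two(t,T(a),s,S(b));R[k]=p;print(k,np.round(p*1000,1),"gap mm",round(e*1000,1))
kn=np.array([onz(t,[T(pts[k][0])],.065)[0] for k in("blue","blk2","red","grey","blk5")])
ang=np.deg2rad([60,120,180,240,300])
# rigid fit 2D: complex
z=kn[:,0]+1j*kn[:,1];m=.062*np.exp(1j*ang)
A=np.c_[m,np.ones(5)];sol=np.linalg.lstsq(A,z,rcond=None)[0]
print("scale",abs(sol[0]),"yaw deg",np.rad2deg(np.angle(sol[0])),"centre",sol[1],"res mm",np.round(abs(A@sol-z)*1000,1))
z3=np.array([R[k][0]+1j*R[k][1] for k in("blue","blk2","red","grey","blk5")]);sol3=np.linalg.lstsq(A,z3,rcond=None)[0]
print("2view: scale",abs(sol3[0]),"yaw",np.rad2deg(np.angle(sol3[0])),"c",sol3[1],"meanz",np.mean([R[k][2] for k in("blue","blk2","red","grey","blk5")]))
yaw=np.angle(sol[0]);c=sol[1]
w=lambda x,y:c+(x+1j*y)*np.exp(1j*yaw)
print("grip pred",w(-.09,.165),"grip top-view z.08",onz(t,[T((86,545))],.08)[0][:2])
a=onz(t,[(272.5,139.5)],.029)[0];v=(a[0]+1j*a[1]-c)*np.exp(-1j*yaw);print("arrow in fixture",v)
o=get_obs();ar=np.array
pp=[[w(.101*np.cos(q),.101*np.sin(q)).real,w(.101*np.cos(q),.101*np.sin(q)).imag,.082] for q in np.deg2rad(30+60*np.arange(6))]
g=w(-.09,.165);pp.append([g.real,g.imag,.08])
crop(t,195,335,120,250,5,"t2",proj(t,pp));crop(s,190,350,165,295,5,"s2",proj(s,pp))
E
python3 m.py
python3 - <<'E'
import cv2,numpy as np
a=cv2.imread("pics/t2.png");b=cv2.imread("pics/s2.png")
cv2.imwrite("pics/ts2.png",cv2.resize(np.hstack([a,b]),(800,347)))
E
```

```text
red [527.1  12.8  61.8] gap mm 1.0
blue [618.1  69.5  62.2] gap mm 1.4
blk2 [556.2  67.3  62.9] gap mm 1.3
grey [560.2 -40.   61.6] gap mm 2.2
blk5 [622.3 -37.8  62.6] gap mm 0.9
hub [588.9  14.3  44.9] gap mm 1.3
grip [493.6 174.6  74.6] gap mm 1.9
scale 0.9978800602907961 yaw deg 2.106560794149029 centre (0.5896133927779336+0.014651983668961484j) res mm [0.1 0.1 0.4 0.4 0.1]
2view: scale 1.000350523114437 yaw 2.077359525726373 c (0.589176721346222+0.014815425666125745j) meanz 0.06221804263898072
grip pred (0.4936091226269514+0.17623224271311955j) grip top-view z.08 [0.49458984 0.17367334]
arrow in fixture (0.1368112359874267-0.0003644012637146702j)
```

View pics/ts2.png

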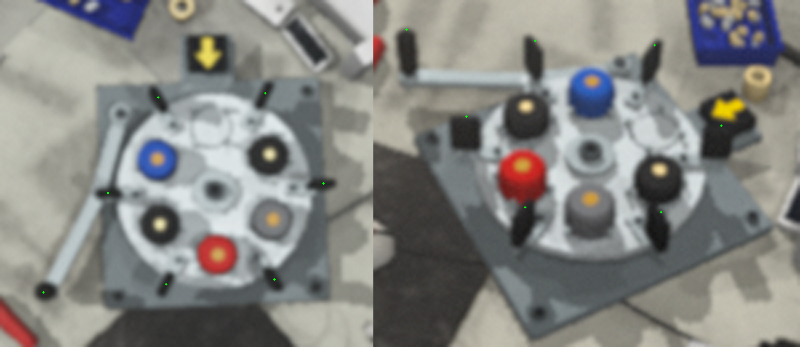

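Everything agrees: fixture centre (0.5895, 0.0148), yaw 2.1°, fit residuals under 0.5 mm, knob scale about 1.0, arrow at 137 mm, and predicted tab and grip tops on the images. The two-view cap height is 62 mm against 65 mm given. The red knob is at 180°. Next I work out the tool axes and the moves.

```bash
cat > g.py <<'E'
from h import *
from scipy.spatial.transform import Rotation as Ro
C=np.array([.5895,.0148]);Y=np.deg2rad(2.1)
def W(x,y): return C+np.array([x*np.cos(Y)-y*np.sin(Y),x*np.sin(Y)+y*np.cos(Y)])
def plan(xy,z,zdir=None):
    """shift in current tool axes to world xy,z, then turn about tool x (deg) so tool z points along world angle zdir(deg)"""
    o=get_obs();R=Ro.from_euler("xyz",o["eef_rot"]).as_matrix();p=np.array(o["ee_pos"])
    d=np.array([*xy,z])-p;print("t",round(float(o["time_s"]),2),"p",np.round(p,4),"q",np.round(o["qpos"],3),"f",np.round(o["force"],1),"w",round(float(o["grip_width"]),4))
    print("R x,y,z ang",np.round(R[:,0],3),*np.round(np.rad2deg([np.arctan2(R[1,i],R[0,i]) for i in(1,2)]),2))
    print("shift tool mm",np.round(R.T@d*1000,1),"world",np.round(d*1000,1))
    if zdir is not None:
        a=np.rad2deg(np.arctan2(R[1,2],R[0,2])); print("turn about tool x deg",round(-(((zdir-a)+180)%360-180),2))
E
python3 - <<'E'
from g import *
ch=np.rad2deg(np.arctan2(46.8,30.4))+2.1
u=np.array([30.4,46.8])/55.8
a=np.array([-.09,.165])-u*.040
print("start world",W(*a),"zdir",ch)
plan(W(*a),.12,ch)
plan(W(*a),.12,ch+180)
E
```

```text
start world [0.47296609 0.14206685] zdir 59.09334872358698
t 0.3 p [0.2246 0.5019 0.2053] q [ 1.083  0.3    1.521 -0.     1.321 -0.067] f [0.1 0.1 0.9] w 0.0937
R x,y,z ang [-0. -0. -1.] 65.89 -24.11
shift tool mm [  85.4 -227.   373.7] world [ 248.3 -359.9  -85.3]
turn about tool x deg -83.2
t 0.3 p [0.2246 0.5019 0.2053] q [ 1.083  0.3    1.521 -0.     1.321 -0.067] f [0.1 0.1 0.9] w 0.0937
R x,y,z ang [-0. -0. -1.] 65.89 -24.11
shift tool mm [  85.4 -227.   373.7] world [ 248.3 -359.9  -85.3]
turn about tool x deg 96.8
```

{"api": "step_arm", "payload": {
  "motion": [
    [[0, -0.0227, 0.0374, 0, 0, 0], [0, -0.0227, 0.0374, 0, 0, 0], [0, -0.0227, 0.0374, 0, 0, 0], [0, -0.0227, 0.0374, 0, 0, 0], [0, -0.0227, 0.0374, 0, 0, 0], [0, -0.0227, 0.0374, 0, 0, 0], [0, -0.0227, 0.0374, 0, 0, 0], [0, -0.0227, 0.0374, 0, 0, 0], [0, -0.0227, 0.0374, 0, 0, 0], [0, -0.0227, 0.0374, 0, 0, 0]]
  ],
  "fingers": 0,
  "squeeze": 20
}}

```text
time_s: 1.55
ee_pos: [0.474, 0.1407, 0.2055]
eef_rot: [0.628, 1.571, 0.207]
force: [0.0, 0.2, -0.2]
grip_width: 0.0007
```

{"api": "step_arm", "payload": {
  "motion": [
    [[0.0085, 0, 0, 9.7, 0, 0], [0.0085, 0, 0, 9.7, 0, 0], [0.0085, 0, 0, 9.7, 0, 0], [0.0085, 0, 0, 9.7, 0, 0], [0.0085, 0, 0, 9.7, 0, 0], [0.0085, 0, 0, 9.7, 0, 0], [0.0085, 0, 0, 9.7, 0, 0], [0.0085, 0, 0, 9.7, 0, 0], [0.0085, 0, 0, 9.7, 0, 0], [0.0085, 0, 0, 9.5, 0, 0], [0, 0, 0, 0, 0, 0]]
  ]
}}

```text
time_s: 2.92
ee_pos: [0.473, 0.142, 0.12]
eef_rot: [-0.798, 1.57, -2.907]
force: [-0.5, 0.4, 0.1]
grip_width: 0.0006
```

Run:
```python
from g import *
u=np.array([30.4,46.8])/55.8
a=np.array([-.09,.165])-u*.040
plan(W(*a),.052,239.1)
s=camera("scene");t=camera("top");crop(s,120,350,100,260,3.4,"s3");crop(t,160,340,120,290,3.4,"t3")
```

```text
t 2.92 p [0.473 0.142 0.12 ] q [ 0.217  0.269  1.773 -0.     1.101  0.756] f [-0.5  0.4  0.1] w 0.0006
R x,y,z ang [-0.001 -0.    -1.   ] -30.85 -120.85
shift tool mm [68.  -0.  -0.1] world [ -0.1   0.1 -68. ]
turn about tool x deg 0.05
```

View pics/s3.png

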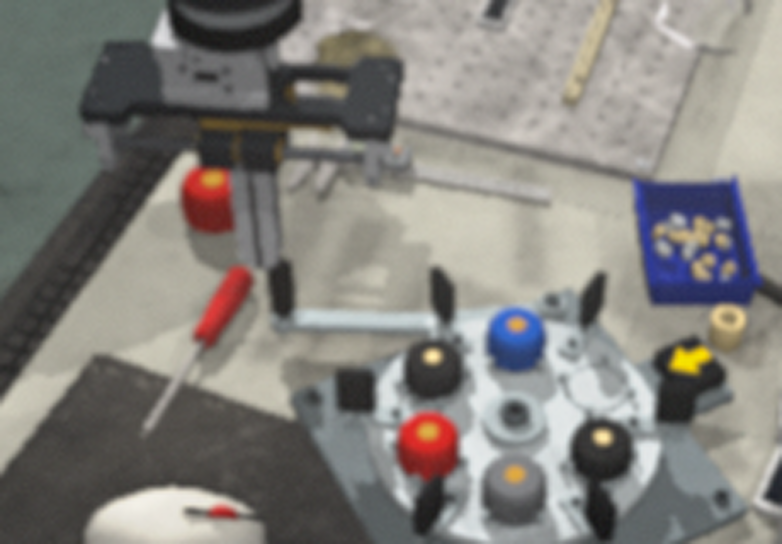

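View pics/t3.png

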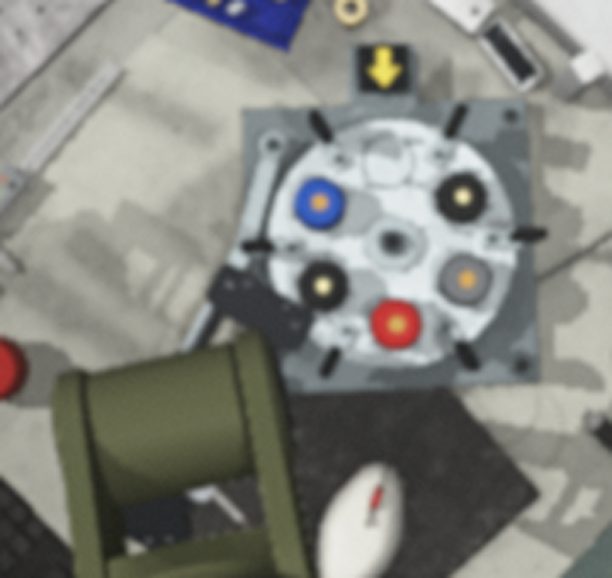

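The gripper is beside the grip; the fingertips at (255,262) in s3 stand in front of the grip at (283,290), over clear worktop. Now I descend and push out.

{"api": "step_arm", "payload": {
  "motion": [
    [[0.02, 0, 0, 0, 0, 0], [0.02, 0, 0, 0, 0, 0], [0.018, 0, 0, 0, 0, 0], [0.01, 0, 0, 0, 0, 0], [0, 0, 0, 0, 0, 0]]
  ]
}}

```text
time_s: 3.65
ee_pos: [0.4733, 0.142, 0.0524]
eef_rot: [-0.816, 1.57, -2.924]
force: [-0.2, 0.8, -0.6]
grip_width: 0.0005
```

{"api": "step_arm", "payload": {
  "motion": [
    [[0, 0, -0.007, 0, 0, 0], [0, 0, -0.007, 0, 0, 0], [0, 0, -0.007, 0, 0, 0], [0, 0, -0.007, 0, 0, 0], [0, 0, -0.007, 0, 0, 0]]
  ]
}}

```text
time_s: 4.28
ee_pos: [0.4913, 0.1725, 0.0523]
eef_rot: [-0.73, 1.57, -2.84]
force: [-3.2, -0.9, 0.8]
grip_width: 0.0007
```

{"api": "step_arm", "payload": {
  "motion": [
    [[0, 0, -0.006, 0, 0, 0], [0, 0, -0.006, 0, 0, 0], [0, 0, -0.006, 0, 0, 0], [0, 0, -0.006, 0, 0, 0], [0, 0, -0.006, 0, 0, 0], [0, 0, -0.004, 0, 0, 0], [0, 0, 0, 0, 0, 0]]
  ]
}}

```text
time_s: 5.15
ee_pos: [0.5091, 0.2015, 0.0525]
eef_rot: [2.501, 1.57, 0.391]
force: [0.5, -0.3, 0.8]
grip_width: 0.0004
```

```bash
cat > lev.py <<'E'
from g import *
import sys
n=sys.argv[1]
s=camera("scene");t=camera("top");crop(s,150,350,140,290,4,"s"+n);crop(t,180,340,110,250,4,"t"+n)
for q in(0,.2,.25,.3):
    v=np.array([-.170,.077]);p=W(.08+v[0]*np.cos(q)+v[1]*np.sin(q),.088-v[0]*np.sin(q)+v[1]*np.cos(q))
    a=proj(s,[[*p,.08]])[0];b=proj(t,[[*p,.08]])[0]
    print(q,"grip top s crop",np.round((a-[150,140]+.5)*4),"t crop",np.round((b-[180,110]+.5)*4))
plan([0.5,0.1],.12)
E
python3 lev.py 4
```

```text
0 grip top s crop [210. 144.] t crop [125. 478.]
0.2 grip top s crop [217. 100.] t crop [ 72. 450.]
0.25 grip top s crop [221.  89.] t crop [ 60. 442.]
0.3 grip top s crop [226.  79.] t crop [ 48. 432.]
t 5.25 p [0.5089 0.2013 0.0526] q [0.31  0.469 1.674 0.    0.999 0.849] f [ 0.  -0.7 -0.2] w 0.0002
R x,y,z ang [ 0.  0. -1.] -30.91 -120.91
shift tool mm [-67.5  44.4  91.5] world [  -8.9 -101.3   67.4]
```

View pics/s4.png

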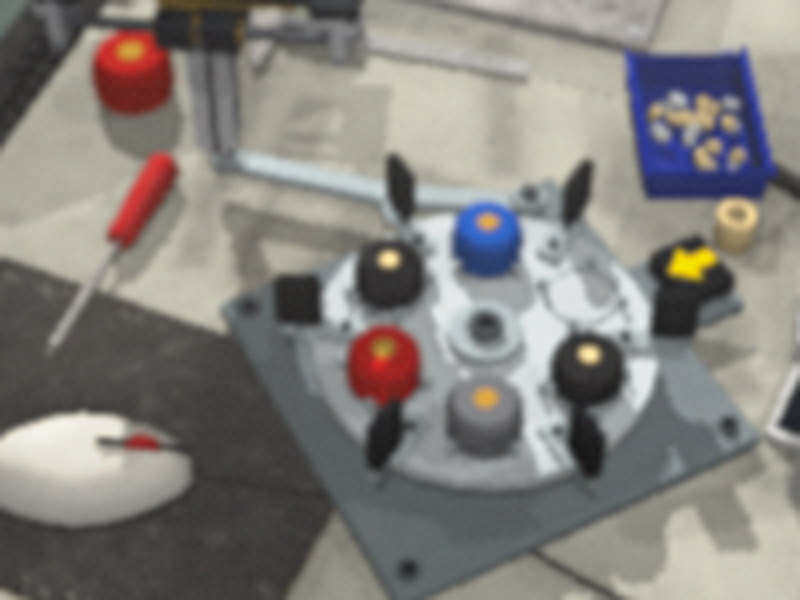

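The lever has swung out; the grip is hidden behind the fingers at about (220,130), so I estimate about 0.25 rad. I push a little further, then back off and lift.

{"api": "step_arm", "payload": {
  "motion": [
    [[0, 0, -0.003, 0, 0, 0], [0, 0, -0.003, 0, 0, 0], [0, 0, 0, 0, 0, 0], [0, 0, 0.015, 0, 0, 0], [-0.02, 0, 0.015, 0, 0, 0], [-0.03, 0, 0, 0, 0, 0], [-0.03, 0, 0, 0, 0, 0], [0, 0, 0, 0, 0, 0]]
  ]
}}

```text
time_s: 6.25
ee_pos: [0.4969, 0.1803, 0.1344]
eef_rot: [2.415, 1.567, 0.304]
force: [-0.5, -0.5, -0.9]
grip_width: 0.0006
```

```bash
python3 lev.py 5
python3 - <<'E'
from g import *
# start of dial sweep: finger at fixture 72 deg radius .105, tool z along tangential CCW
th=np.deg2rad(72);plan(W(.105*np.cos(th),.105*np.sin(th)),.13,72+90+2.1)
E
```

```text
0 grip top s crop [210. 144.] t crop [125. 478.]
0.2 grip top s crop [217. 100.] t crop [ 72. 450.]
0.25 grip top s crop [221.  89.] t crop [ 60. 442.]
0.3 grip top s crop [226.  79.] t crop [ 48. 432.]
t 6.35 p [0.4959 0.1802 0.1319] q [0.279 0.324 1.669 0.    1.149 0.819] f [0.2 0.9 0.2] w 0.0005
R x,y,z ang [-0. -0. -1.] -30.92 -120.92
shift tool mm [11.9 44.7 66.7] world [  4.1 -80.2 -11.9]
t 6.35 p [0.4959 0.1802 0.1319] q [0.279 0.324 1.669 0.    1.149 0.819] f [0.2 0.9 0.2] w 0.0005
R x,y,z ang [-0. -0. -1.] -30.92 -120.92
shift tool mm [  1.8 138.1  -7.6] world [122.4 -64.4  -1.9]
turn about tool x deg 74.98
```

View pics/s5.png

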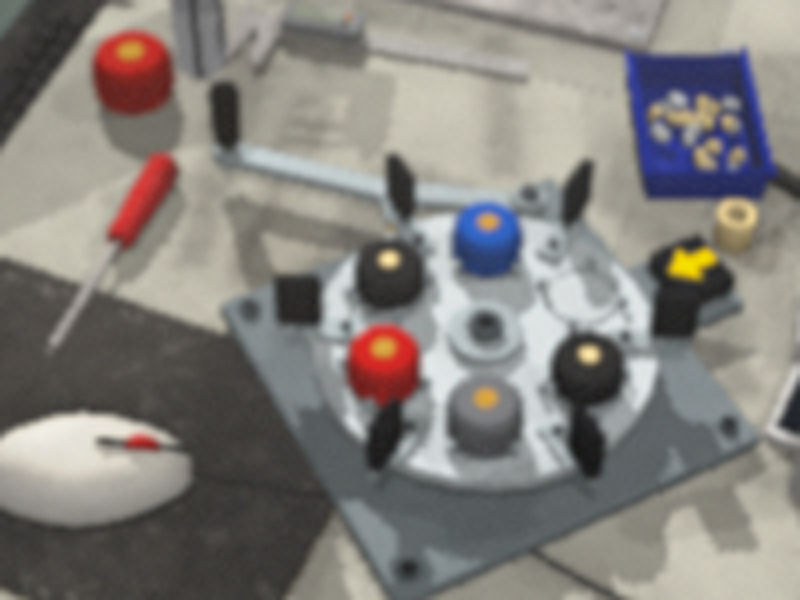

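The grip top at (224,85) in s5 gives lever ≈ 0.27, so the dial is free. I go behind the 90° tab (left side), at fixture angle 72° and radius 105 mm.

{"api": "step_arm", "payload": {
  "motion": [
    [[0, 0.0345, -0.002, 0, 0, 0], [0, 0.0345, -0.002, 0, 0, 0], [0, 0.0345, -0.002, 0, 0, 0], [0, 0.0345, -0.002, 0, 0, 0], [0, 0, 0, 9.4, 0, 0], [0, 0, 0, 9.4, 0, 0], [0, 0, 0, 9.4, 0, 0], [0, 0, 0, 9.4, 0, 0], [0, 0, 0, 9.4, 0, 0], [0, 0, 0, 9.4, 0, 0], [0, 0, 0, 9.4, 0, 0], [0, 0, 0, 9.2, 0, 0]]
  ]
}}

```text
time_s: 7.85
ee_pos: [0.6182, 0.1163, 0.1307]
eef_rot: [0.415, 1.568, -3.01]
force: [-0.2, -0.4, 0.4]
grip_width: 0.0007
```

{"api": "step_arm", "payload": {
  "motion": [
    [[0, 0, 0, 0, 0, 0], [0, 0, 0, 0, 0, 0]]
  ]
}}

```text
time_s: 8.1
ee_pos: [0.6186, 0.1165, 0.1316]
eef_rot: [0.388, 1.57, -3.028]
force: [-1.0, 0.0, -0.4]
grip_width: 0.0005
```

Run:
```python
from g import *
th=np.deg2rad(72);plan(W(.105*np.cos(th),.105*np.sin(th)),.057,72+90+2.1)
s=camera("scene");t=camera("top");crop(s,150,350,140,290,4,"s6");crop(t,180,340,110,250,4,"t6")
```

```text
t 8.1 p [0.6186 0.1165 0.1316] q [0.128 0.54  1.358 0.    1.244 1.973] f [-1.   0.  -0.4] w 0.0005
R x,y,z ang [-0.001 -0.    -1.   ] -105.71 164.29
shift tool mm [74.6  0.7  0.1] world [ -0.4  -0.7 -74.6]
turn about tool x deg 0.19
```

View pics/s6.png

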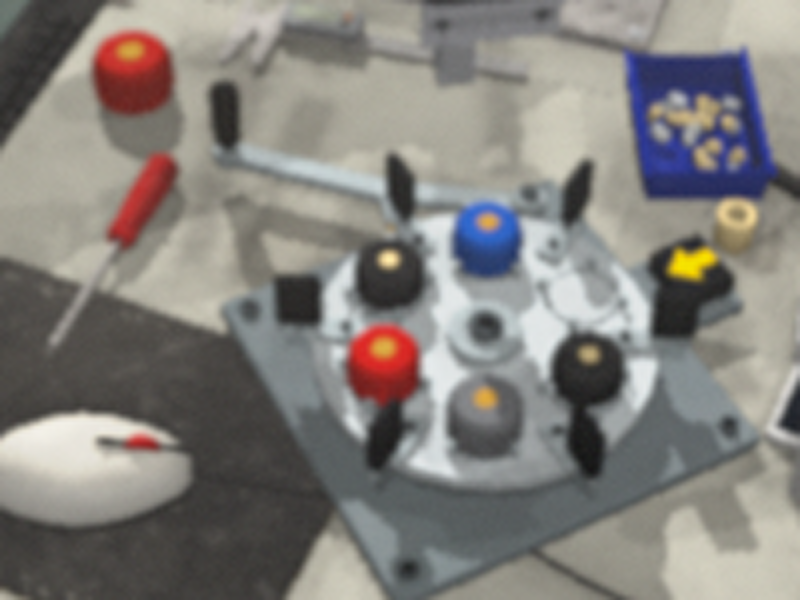

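{"api": "step_arm", "payload": {
  "motion": [
    [[0.02, 0, 0, 0, 0, 0], [0.02, 0, 0, 0, 0, 0], [0.02, 0, 0, 0, 0, 0], [0.0146, 0.0007, 0, 0, 0, 0], [0, 0, 0, 0, 0, 0]]
  ]
}}

```text
time_s: 8.82
ee_pos: [0.6182, 0.1158, 0.0567]
eef_rot: [0.409, 1.569, -3.01]
force: [-0.5, 0.7, 0.2]
grip_width: 0.0004
```

{"api": "step_arm", "payload": {
  "motion": [
    [[0, 0.0006, 0.011, -6, 0, 0], [0, 0.0006, 0.011, -6, 0, 0], [0, 0.0006, 0.011, -6, 0, 0], [0, 0.0006, 0.011, -6, 0, 0], [0, 0.0006, 0.011, -6, 0, 0], [0, 0, 0, 0, 0, 0]]
  ]
}}

```text
time_s: 9.57
ee_pos: [0.5645, 0.1167, 0.0588]
eef_rot: [3.019, 1.57, 0.123]
force: [0.1, 0.5, 0.7]
grip_width: 0.0005
```

Run:
```python
from g import *
th=np.deg2rad(102);plan(W(.105*np.cos(th),.105*np.sin(th)),.057,102+90+2.1)
s=camera("scene");t=camera("top");crop(s,150,350,140,290,4,"s7");crop(t,180,340,110,250,4,"t7")
```

```text
t 9.57 p [0.5645 0.1167 0.0588] q [ 0.14   0.515  1.584 -0.     1.041  1.466] f [0.1 0.5 0.7] w 0.0005
R x,y,z ang [ 0.001  0.    -1.   ] -75.93 -165.93
shift tool mm [ 1.8 -0.   0.6] world [-0.5 -0.1 -1.8]
turn about tool x deg -0.03
```

View pics/s7.png

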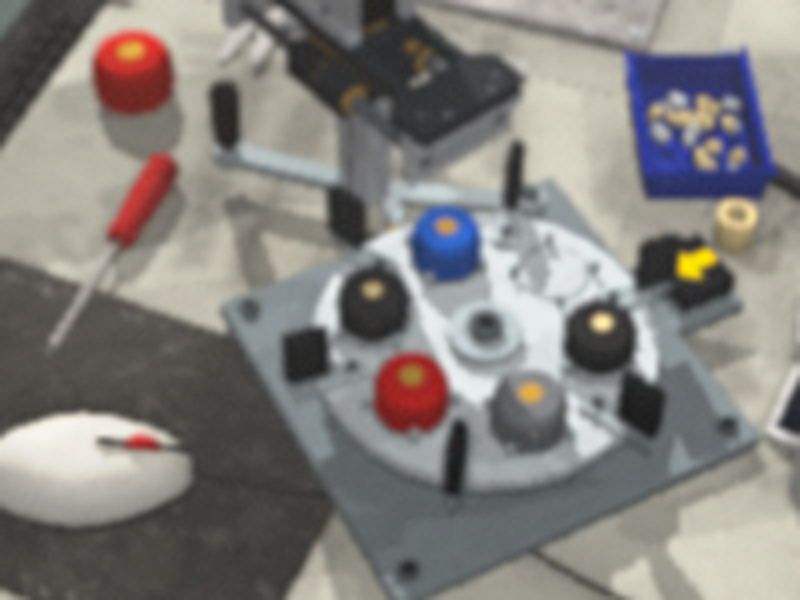

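The dial turned about 20° as planned: the finger pushes the tab at (350,215), and all knobs are in their nests. I continue.

{"api": "step_arm", "payload": {
  "motion": [
    [[0.001, 0.0006, 0.011, -6, 0, 0], [0, 0.0006, 0.011, -6, 0, 0], [0, 0.0006, 0.011, -6, 0, 0], [0, 0.0006, 0.011, -6, 0, 0], [0, 0.0006, 0.011, -6, 0, 0], [0, 0.0006, 0.011, -6, 0, 0], [0, 0.0006, 0.011, -6, 0, 0], [0, 0.0006, 0.011, -6, 0, 0], [0, 0.0006, 0.011, -6, 0, 0], [0, 0.0006, 0.011, -6, 0, 0], [0, 0, 0, 0, 0, 0]]
  ]
}}

```text
time_s: 11.05
ee_pos: [0.4893, 0.0429, 0.0571]
eef_rot: [1.7, 1.57, -0.152]
force: [0.5, -0.4, -0.4]
grip_width: 0.0007
```

Run:
```python
from g import *
th=np.deg2rad(162);plan(W(.105*np.cos(th),.105*np.sin(th)),.057,162+90+2.1)
```

```text
t 11.05 p [0.4893 0.0429 0.0571] q [ 0.013  0.355  1.83  -0.     0.956  0.294] f [ 0.5 -0.4 -0.4] w 0.0007
R x,y,z ang [ 0.001 -0.    -1.   ] -16.08 -106.08
shift tool mm [ 0.1 -0.9 -0.4] world [-0.8  0.6 -0.1]
turn about tool x deg -0.18
```

{"api": "step_arm", "payload": {
  "motion": [
    [[0, 0.0006, 0.011, -6, 0, 0], [0, 0.0005, 0.011, -6, 0, 0], [0, 0.0005, 0.011, -6, 0, 0], [0, 0.0005, 0.011, -6, 0, 0], [0, 0.0005, 0.011, -6, 0, 0], [0, 0.0005, 0.011, -6, 0, 0], [0, 0.0005, 0.011, -6, 0, 0], [0, 0.0005, 0.011, -6, 0, 0], [0, 0.0005, 0.011, -6, 0, 0], [0, 0.0005, 0.011, -6, 0, 0], [0, 0.0006, 0.011, -6, 0, 0], [0, 0, 0, 0, 0, 0]]
  ]
}}

```text
time_s: 12.55
ee_pos: [0.5225, -0.0665, 0.0568]
eef_rot: [0.154, 1.571, -0.547]
force: [-0.9, 1.0, 0.1]
grip_width: 0.0007
```

```bash
cat > dial.py <<'E'
from g import *
import sys
n=sys.argv[1];th=np.deg2rad(float(sys.argv[2]));plan(W(.105*np.cos(th),.105*np.sin(th)),.057,np.rad2deg(th)+92.1)
s=camera("scene");t=camera("top");crop(s,150,350,140,290,4,"s"+n);crop(t,180,340,110,250,4,"t"+n)
for nm,c in(("top",t),("scene",s)):
    pc=proj(c,[[*C,.052]])[0]
    hsv=cv2.cvtColor(c["pixels"],cv2.COLOR_RGB2HSV)
    m=cv2.inRange(hsv,(0,130,80),(8,255,255))|cv2.inRange(hsv,(170,130,80),(180,255,255))
    # fill the cap by taking the convex hull of the red blob near the dial
    k,_,st,ce=cv2.connectedComponentsWithStats(m)
    for i in range(1,k):
        if st[i,4]>40 and np.hypot(*(ce[i]-pc))<50:
            l=_==i; h=cv2.convexHull(np.argwhere(l)[:,::-1].astype(np.int32)); M=cv2.moments(h);u=(M["m10"]/M["m00"],M["m01"]/M["m00"])
            P=onz(c,[u],.055 if nm=="scene" else .062)[0][:2];d=P-C;print(nm,"red px",np.round(u,1),"r mm",round(np.hypot(*d)*1000,1),"fixture ang",round(np.rad2deg(np.arctan2(d[1],d[0])-Y),1))
E
python3 dial.py 8 228
```

```text
t 12.55 p [ 0.5225 -0.0665  0.0568] q [-0.196  0.423  1.73  -0.     0.988 -1.066] f [-0.9  1.   0.1] w 0.0007
R x,y,z ang [ 0. -0. -1.] 49.87 -40.13
shift tool mm [-0.2  0.3 -0.7] world [-0.3  0.7  0.2]
turn about tool x deg -0.23
top red px [286.6 169.7] r mm 60.8 fixture ang -31.2
scene red px [299.8 222. ] r mm 61.1 fixture ang -37.8
```

View pics/s8.png

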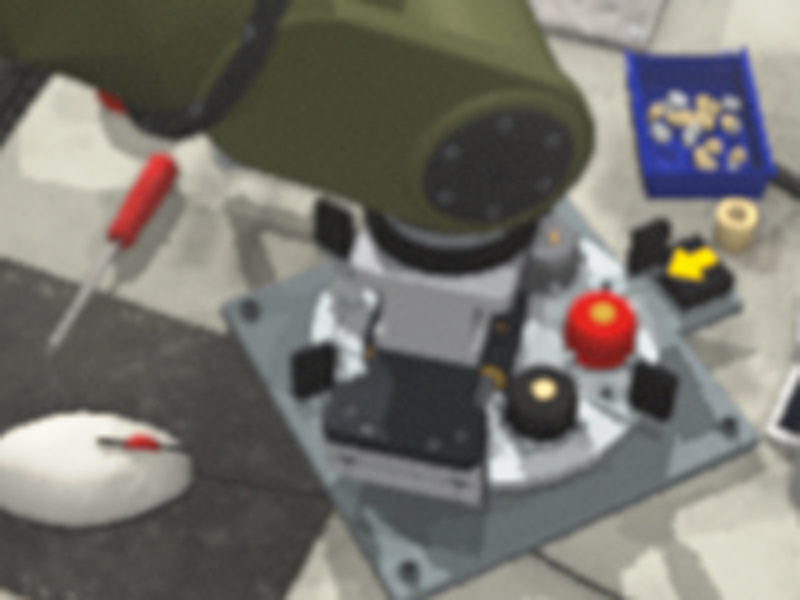

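Red is at about -33° (scene crop 600,325), still short of the arrow. I go another 28°, slower, and measure.

{"api": "step_arm", "payload": {
  "motion": [
    [[0, 0.0003, 0.0073, -4, 0, 0], [0, 0.0003, 0.0073, -4, 0, 0], [0, 0.0003, 0.0073, -4, 0, 0], [0, 0.0003, 0.0073, -4, 0, 0], [0, 0.0003, 0.0073, -4, 0, 0], [0, 0.0003, 0.0073, -4, 0, 0], [0, 0.0003, 0.0073, -4, 0, 0], [0, 0, 0, 0, 0, 0], [0, 0, 0, 0, 0, 0]]
  ]
}}

```text
time_s: 13.78
ee_pos: [0.5674, -0.0879, 0.0568]
eef_rot: [1.601, 1.571, 1.391]
force: [-0.2, 0.3, 0.1]
grip_width: 0.0006
```

```bash
python3 dial.py 9 256
```

```text
t 13.78 p [ 0.5674 -0.0879  0.0568] q [-0.218  0.514  1.591  0.     1.037 -1.578] f [-0.2  0.3  0.1] w 0.0006
R x,y,z ang [ 0.  0. -1.] 77.94 -12.06
shift tool mm [-0.2  0.1  0.4] world [ 0.4 -0.   0.2]
turn about tool x deg -0.16
top red px [275.9 166.6] r mm 61.2 fixture ang -4.5
```

View pics/t9.png

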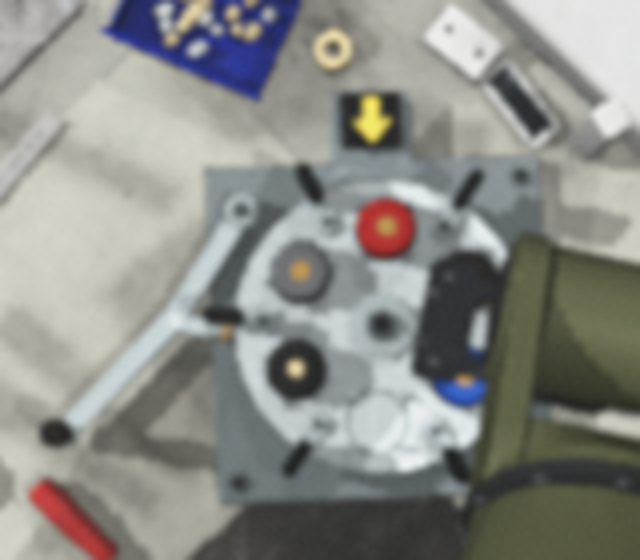

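View pics/s9.png

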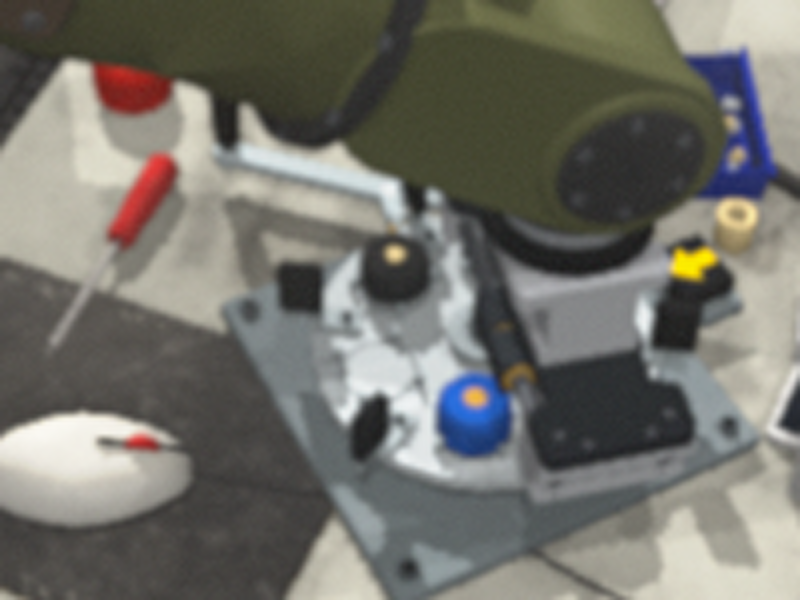

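The top view shows red at (386,227), just short of the arrow line. I measure the dial angle from the three visible caps in the top view: red (386,227), grey (300,271), black (295,369).

Run:
```python
from g import *
t=camera("top")
for n,p,a in(("red",(386,227),0),("grey",(300,271),60),("blk",(295,369),120)):
    P=onz(t,[(180+(p[0]+.5)/4-.5,110+(p[1]+.5)/4-.5)],.065)[0][:2]-C
    print(n,round(np.hypot(*P)*1e3,1),round(np.rad2deg(np.arctan2(P[1],P[0])-Y)-a,2))
```

```text
red 61.4 -4.86
grey 61.7 -5.11
blk 62.2 -4.87
```

{"api": "step_arm", "payload": {
  "motion": [
    [[0, 0, 0.0018, -1, 0, 0], [0, 0, 0.0018, -1, 0, 0], [0, 0, 0.0018, -1, 0, 0], [0, 0, 0.0018, -1, 0, 0], [0, 0.0003, 0.0018, -1, 0, 0], [0, 0, 0, 0, 0, 0], [0, 0, 0, 0, 0, 0]]
  ]
}}

```text
time_s: 14.8
ee_pos: [0.5767, -0.0896, 0.0569]
eef_rot: [-0.056, 1.57, -0.177]
force: [0.2, 0.4, -0.2]
grip_width: 0.0004
```

```bash
python3 dial.py 10 261
```

```text
t 14.8 p [ 0.5767 -0.0896  0.0569] q [-0.217  0.532  1.562  0.     1.047 -1.667] f [ 0.2  0.4 -0.2] w 0.0004
R x,y,z ang [ 0. -0. -1.] 83.08 -6.92
shift tool mm [-0.1  0.1  0.2] world [0.2 0.1 0.1]
turn about tool x deg -0.02
top red px [274.  166.5] r mm 61.3 fixture ang 0.1
```

View pics/t10.png

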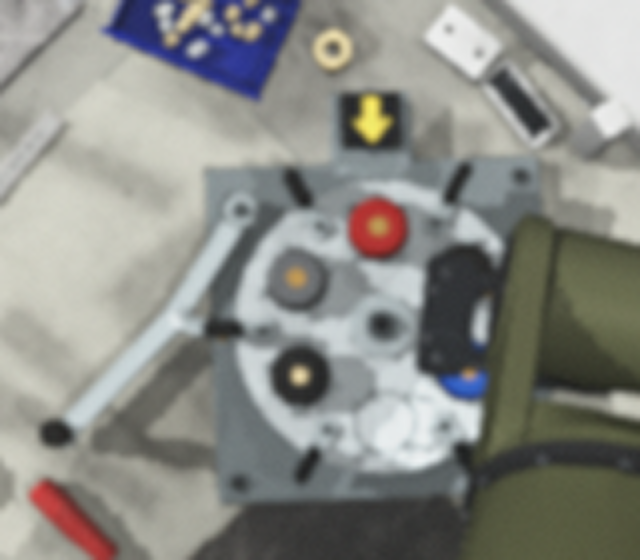

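Dial angle is about 0 and the red knob is at the arrow (377,227 against arrow 372,115, line through the centre). I back off, lift, and go round to the outside of the lever grip.

{"api": "step_arm", "payload": {
  "motion": [
    [[0, 0, -0.007, 0, 0, 0], [0, 0, -0.008, 0, 0, 0], [-0.03, 0, 0, 0, 0, 0], [-0.03, 0, 0, 0, 0, 0], [-0.025, 0, 0, 0, 0, 0], [0, 0, 0, 0, 0, 0]]
  ]
}}

```text
time_s: 15.65
ee_pos: [0.562, -0.0878, 0.1434]
eef_rot: [-0.112, 1.568, -0.233]
force: [0.1, 0.6, -0.6]
grip_width: 0.0002
```

Run:
```python
from g import *
q=.27;v=np.array([-.170,.077]);g=np.array([.08+v[0]*np.cos(q)+v[1]*np.sin(q),.088-v[0]*np.sin(q)+v[1]*np.cos(q)])
a=g+np.array([.545,.838])*.042;print("grip",W(*g),"start",W(*a));plan(W(*a),.13,239.1)
```

```text
grip [0.51863421 0.21989566] start [0.54021912 0.2559068 ]
t 15.65 p [ 0.562  -0.0878  0.1434] q [-0.219  0.396  1.541 -0.     1.201 -1.67 ] f [ 0.1  0.6 -0.6] w 0.0002
R x,y,z ang [ 0.003 -0.001 -1.   ] 83.09 -6.91
shift tool mm [ 13.1 338.6 -63. ] world [-21.8 343.7 -13.4]
turn about tool x deg 113.99
```

{"api": "step_arm", "payload": {
  "motion": [
    [[0, 0.0376, -0.007, 0, 0, 0], [0, 0.0376, -0.007, 0, 0, 0], [0, 0.0376, -0.007, 0, 0, 0], [0, 0.0376, -0.007, 0, 0, 0], [0, 0.0376, -0.007, 0, 0, 0], [0, 0.0376, -0.007, 0, 0, 0], [0, 0.0376, -0.007, 0, 0, 0], [0, 0.0376, -0.007, 0, 0, 0], [0, 0.0376, -0.007, 0, 0, 0]]
  ]
}}

```text
time_s: 16.77
ee_pos: [0.5389, 0.2568, 0.1403]
eef_rot: [-2.627, 1.569, -2.748]
force: [0.3, -1.0, 0.3]
grip_width: 0.0005
```

{"api": "step_arm", "payload": {
  "motion": [
    [[0, 0, 0, 10, 0, 0], [0, 0, 0, 10, 0, 0], [0, 0, 0, 10, 0, 0], [0, 0, 0, 10, 0, 0], [0, 0, 0, 10, 0, 0], [0, 0, 0, 10, 0, 0], [0, 0, 0, 10, 0, 0], [0, 0, 0, 10, 0, 0], [0, 0, 0, 10, 0, 0], [0, 0, 0, 10, 0, 0], [0, 0, 0, 10, 0, 0], [0, 0, 0, 4, 0, 0]]
  ]
}}

```text
time_s: 18.27
ee_pos: [0.5391, 0.2555, 0.1402]
eef_rot: [-0.638, 1.569, -2.753]
force: [0.3, -0.0, 0.8]
grip_width: 0.0003
```

{"api": "step_arm", "payload": {
  "motion": [
    [[0, 0, 0, 0, 0, 0], [0, 0, 0, 0, 0, 0]]
  ]
}}

```text
time_s: 18.52
ee_pos: [0.5395, 0.2557, 0.1412]
eef_rot: [-0.643, 1.57, -2.751]
force: [-0.5, 0.1, -0.1]
grip_width: 0.0004
```

```bash
python3 - <<'E'
from g import *
plan([0.5402,.2559],.052,239.1)
s=camera("scene");t=camera("top");crop(s,130,330,110,260,4,"s11");crop(t,150,340,110,270,3.7,"t11")
for n,p,a in(): pass
E
python3 dial.py 11b 90
```

```text
t 18.52 p [0.5395 0.2557 0.1412] q [ 0.381  0.461  1.454 -0.     1.228  0.919] f [-0.5  0.1 -0.1] w 0.0004
R x,y,z ang [-0.001 -0.    -1.   ] -30.81 -120.81
shift tool mm [89.2  0.5 -0.6] world [  0.7   0.2 -89.2]
turn about tool x deg 0.09
t 18.62 p [0.5396 0.2558 0.1415] q [0.381 0.461 1.453 0.    1.228 0.92 ] f [ 0.3 -0.5  0.4] w 0.0004
R x,y,z ang [-0. -0. -1.] -30.84 -120.84
shift tool mm [ 84.5 109.3  93.2] world [  46.  -136.1  -84.5]
turn about tool x deg 57.06
top red px [274.  166.6] r mm 61.2 fixture ang 0.2
scene red px [295.6 210.6] r mm 57.6 fixture ang -5.3
```

View pics/s11.png

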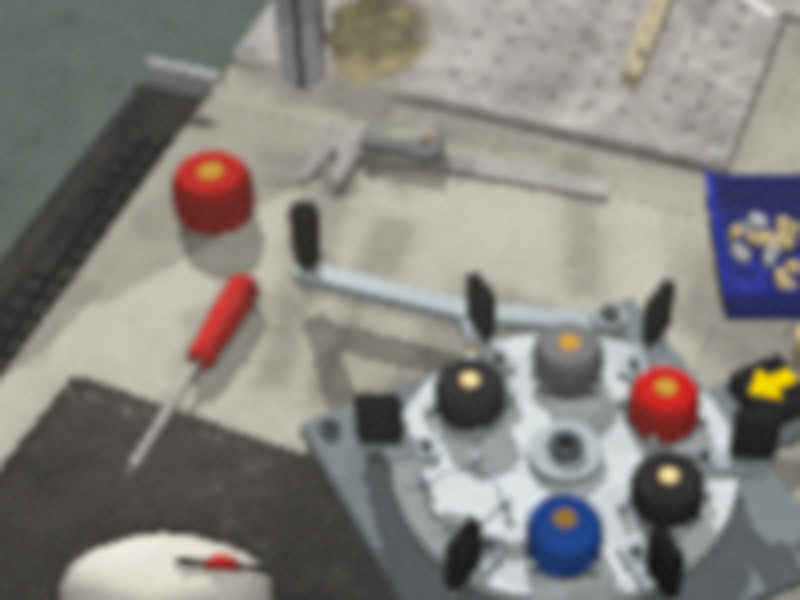

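View pics/t11.png

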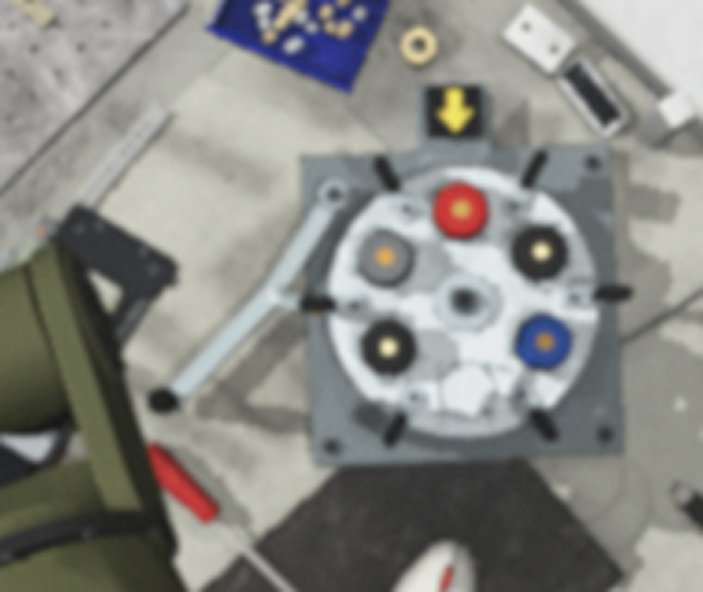

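All five knobs are seated with red at the arrow, and the grip stands free at (305,235) in s11. The scene angle of -5° comes from a blob centroid that includes the knob's side, so I check with cap points in both views.

```bash
cat > caps.py <<'E'
from g import *
t=camera("top");s=camera("scene")
T=lambda p:(150+(p[0]+.5)/3.7-.5,110+(p[1]+.5)/3.7-.5)
S=lambda p:(130+(p[0]+.5)/4-.5,110+(p[1]+.5)/4-.5)
for n,a,b,k in(("red",(461,209),(665,386),0),("grey",(385,257),(569,342),60),("blk",(388,347),(470,379),120),("blue",(544,342),(565,518),240),("blk5",(541,251),(669,474),300)):
    p,e=two(t,T(a),s,S(b));d=p[:2]-C;d1=onz(t,[T(a)],.065)[0][:2]-C
    f=lambda d:round((np.rad2deg(np.arctan2(d[1],d[0])-Y)-k+180)%360-180,2)
    print(n,np.round(p*1e3,1),"r",round(np.hypot(*d)*1e3,1),"ang 2view",f(d),"top",f(d1))
E
python3 caps.py
```

```text
red [651.1  16.9  62.3] r 61.6 ang 2view -0.11 top -0.39
grey [618.6  69.2  61.9] r 61.7 ang 2view -0.2 top -0.49
blk [556.6  67.6  61.9] r 62.2 ang 2view -0.19 top -0.43
blue [559.7 -39.4  61.4] r 61.9 ang 2view -0.88 top -0.83
blk5 [622.  -37.9  62.5] r 61.9 ang 2view -0.42 top -0.25
```

{"api": "step_arm", "payload": {
  "motion": [
    [[0.025, 0, 0, 0, 0, 0], [0.025, 0, 0, 0, 0, 0], [0.025, 0, 0, 0, 0, 0], [0.013, 0, 0, 0, 0, 0], [0, 0, 0, 0, 0, 0]]
  ]
}}

```text
time_s: 19.45
ee_pos: [0.5396, 0.2557, 0.0534]
eef_rot: [-0.648, 1.57, -2.758]
force: [0.0, 0.5, 0.4]
grip_width: 0.0003
```

The dial is within 0.5° of zero by five caps. Pushing the lever home now, slowing near the end.

{"api": "step_arm", "payload": {
  "motion": [
    [[0, 0, 0.007, 0, 0, 0], [0, 0, 0.007, 0, 0, 0], [0, 0, 0.006, 0, 0, 0], [0, 0, 0.006, 0, 0, 0], [0, 0, 0.006, 0, 0, 0], [0, 0, 0.006, 0, 0, 0], [0, 0, 0.006, 0, 0, 0], [0, 0, 0.006, 0, 0, 0], [0, 0, 0.006, 0, 0, 0], [0, 0, 0.005, 0, 0, 0], [0, 0, 0, 0, 0, 0]]
  ]
}}

```text
time_s: 20.82
ee_pos: [0.5084, 0.203, 0.0539]
eef_rot: [0.399, 1.57, -1.711]
force: [-0.2, -0.2, 0.1]
grip_width: 0.0002
```

{"api": "step_arm", "payload": {
  "motion": [
    [[0, 0, 0.003, 0, 0, 0], [0, 0, 0.003, 0, 0, 0], [0, 0, 0, 0, 0, 0]]
  ]
}}

```text
time_s: 21.2
ee_pos: [0.5054, 0.1981, 0.0539]
eef_rot: [1.004, 1.571, -1.106]
force: [1.1, 0.1, -0.3]
grip_width: 0.0005
```

```bash
python3 lev.py 12; python3 dial.py 12b 90
```

```text
0 grip top s crop [210. 144.] t crop [125. 478.]
0.2 grip top s crop [217. 100.] t crop [ 72. 450.]
0.25 grip top s crop [221.  89.] t crop [ 60. 442.]
0.3 grip top s crop [226.  79.] t crop [ 48. 432.]
t 21.3 p [0.5052 0.1983 0.0538] q [ 0.306  0.459  1.685 -0.     0.998  0.846] f [1.3 0.3 0.7] w 0.0004
R x,y,z ang [-0. -0. -1.] -30.91 -120.91
shift tool mm [-66.2  46.   87. ] world [ -5.2 -98.3  66.2]
t 21.3 p [0.5052 0.1983 0.0538] q [ 0.306  0.459  1.685 -0.     0.998  0.846] f [1.3 0.3 0.7] w 0.0004
R x,y,z ang [-0. -0. -1.] -30.91 -120.91
shift tool mm [ -3.2 109.3  26.1] world [ 80.4 -78.5   3.2]
turn about tool x deg 56.99
top red px [274.  166.6] r mm 61.3 fixture ang 0.2
scene red px [295.6 210.6] r mm 57.6 fixture ang -5.3
```

View pics/s12.png

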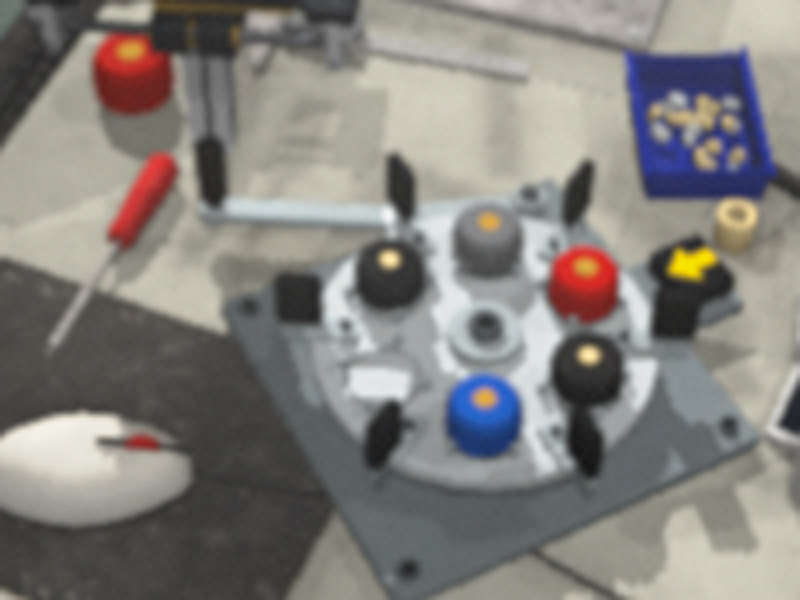

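The grip top is at (210,143), close to the predicted home (210,144). I push on gently until the force shows the stop.

{"api": "step_arm", "payload": {
  "motion": [
    [[0, 0, 0.002, 0, 0, 0], [0, 0, 0.002, 0, 0, 0], [0, 0, 0, 0, 0, 0]]
  ]
}}

```text
time_s: 21.78
ee_pos: [0.5033, 0.1948, 0.0539]
eef_rot: [0.094, 1.571, -2.017]
force: [1.9, 0.7, -0.0]
grip_width: 0.0003
```

{"api": "step_arm", "payload": {
  "motion": [
    [[0, 0, 0.002, 0, 0, 0], [0, 0, 0.001, 0, 0, 0], [0, 0, 0, 0, 0, 0]]
  ]
}}

```text
time_s: 22.15
ee_pos: [0.5023, 0.193, 0.054]
eef_rot: [2.796, 1.568, 0.685]
force: [5.7, 7.3, -4.7]
grip_width: 0.0005
```

{"api": "step_arm", "payload": {
  "motion": [
    [[0, 0, 0.001, 0, 0, 0], [0, 0, 0.001, 0, 0, 0], [0, 0, 0, 0, 0, 0]]
  ]
}}

```text
time_s: 22.52
ee_pos: [0.5022, 0.1926, 0.0542]
eef_rot: [2.84, 1.565, 0.729]
force: [12.1, 18.2, -9.8]
grip_width: 0.0006
```

The motion stalls while the force rises to 22 N, so the lever is at its stop. I back off and lift.

{"api": "step_arm", "payload": {
  "motion": [
    [[0, 0, -0.01, 0, 0, 0], [0, 0, -0.02, 0, 0, 0], [-0.03, 0, 0, 0, 0, 0], [-0.03, 0, 0, 0, 0, 0], [-0.03, 0, -0.03, 0, 0, 0], [0, 0, 0, 0, 0, 0], [0, 0, 0, 0, 0, 0]]
  ]
}}

```text
time_s: 23.4
ee_pos: [0.5309, 0.2416, 0.1427]
eef_rot: [-0.579, 1.569, -2.689]
force: [0.7, 0.0, -0.7]
grip_width: 0.0003
```

```bash
python3 lev.py 13
python3 - <<'E'
from g import *
s=camera("scene");t=camera("top");crop(s,130,330,110,260,4,"s14");crop(t,150,340,110,270,3.7,"t14")
E
```

```text
0 grip top s crop [210. 144.] t crop [125. 478.]
0.2 grip top s crop [217. 100.] t crop [ 72. 450.]
0.25 grip top s crop [221.  89.] t crop [ 60. 442.]
0.3 grip top s crop [226.  79.] t crop [ 48. 432.]
t 23.5 p [0.5309 0.2414 0.1426] q [ 0.364  0.431  1.494 -0.     1.219  0.904] f [ 0.4  0.8 -1.3] w 0.0008
R x,y,z ang [-0.002 -0.001 -1.   ] -30.93 -120.93
shift tool mm [ 22.8  46.2 137.2] world [ -30.9 -141.4  -22.6]
```

View pics/s13.png

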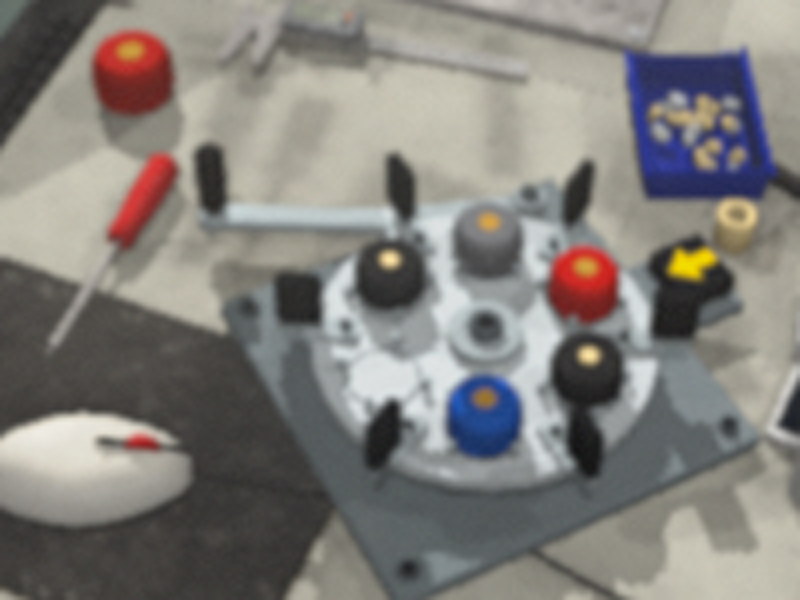

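View pics/t14.png

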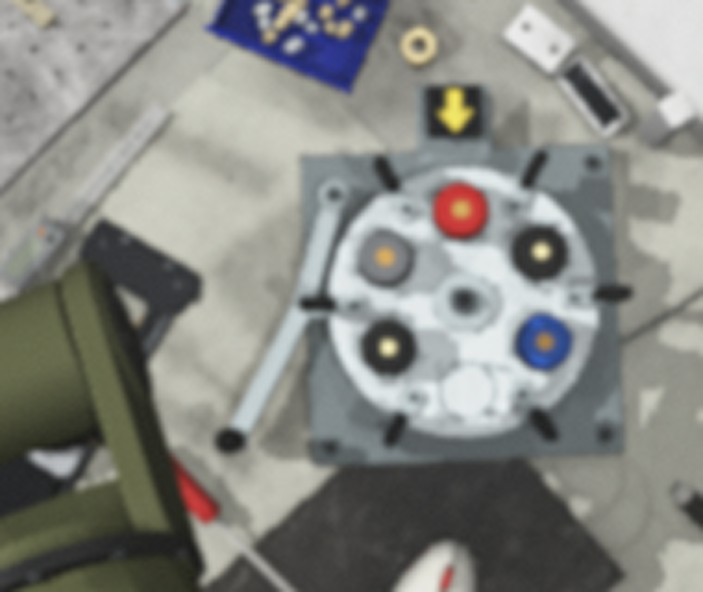

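View pics/s14.png

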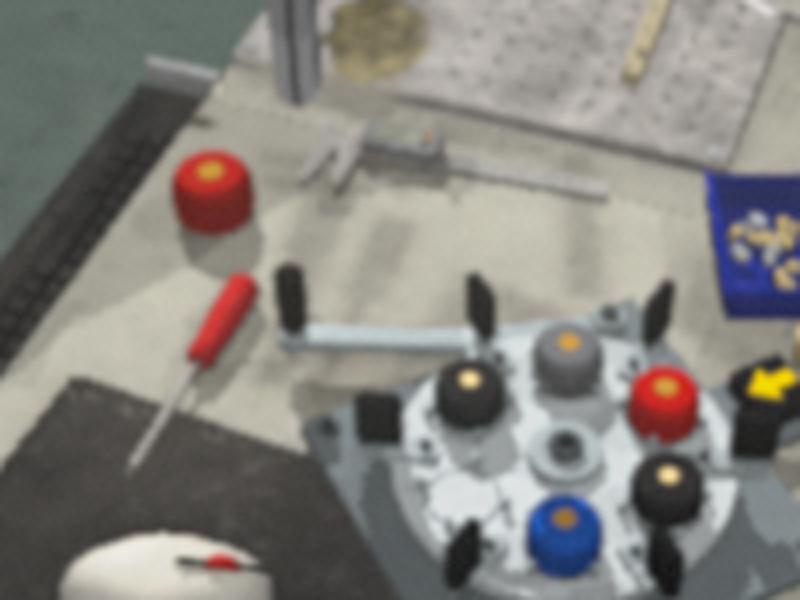

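The grip looks home and red is at the arrow. For a precise check I compare the grip's dark blob with the first pictures, which were taken with the lever home.

```bash
python3 - <<'E'
from g import *
for n,(x0,x1,y0,y1) in(("scene",(196,212,172,196)),("top",(205,220,220,236))):
    a=cv2.imread(f"pics/{n}0.png");b=camera(n)["pixels"][:,:,::-1]
    for im in(a,b):
        g=cv2.cvtColor(np.ascontiguousarray(im),cv2.COLOR_BGR2GRAY)[y0:y1,x0:x1];w=np.clip(90.-g,0,None);yy,xx=np.mgrid[y0:y1,x0:x1]
        print(n,round((w*xx).sum()/w.sum(),2),round((w*yy).sum()/w.sum(),2))
E
python3 caps.py
```

```text
scene 202.33 184.39
scene 202.33 184.37
top 211.74 228.75
top 211.76 228.74
red [651.1  16.9  62.3] r 61.6 ang 2view -0.11 top -0.39
grey [618.6  69.2  61.9] r 61.7 ang 2view -0.2 top -0.49
blk [556.6  67.6  61.9] r 62.2 ang 2view -0.19 top -0.43
blue [559.7 -39.4  61.4] r 61.9 ang 2view -0.88 top -0.83
blk5 [622.  -37.9  62.5] r 61.9 ang 2view -0.42 top -0.25
```

The grip is within 0.02 px of its home place in both views. `caps.py` uses typed-in pixels, so that last printout is not fresh evidence. What counts is that the caps in t14 and s14 sit at those same pixels. Handing in.

```bash
python3 -c "
from station import ticket
print(ticket.hand_in())"
```

```text
the job is handed in; nothing more can be done
None
```

The job is handed in at about 23.5 s of the 61 s. The red knob is at the yellow arrow with the lever home, and the hand-in reported no verdict.

**What I did:** I pushed the lever out to about 0.27 rad. I then turned the dial 180° counter-clockwise by one tab in a single sweep along the rim. Last, I pushed the lever home until it stopped moving and the force rose to about 24 N, then backed off and lifted clear.

**Last checks:**
- **Lever:** the grip is within 0.02 px of its starting (home) place in both cameras.
- **Dial and knobs:** red is about 0.4° from the arrow line and about 62 mm from the axis. The five caps gave 0.1° to 0.9° before locking, and the last pictures show them at the same pixels. I did not measure them separately after locking. All five knobs look seated.
- **Objects round the fixture:** the caliper looks untouched in the last pictures, and neither the gauge nor the usb stick came near the tool. I did not measure them.

**Disagreements:**
- The two-view heights of the caps came out at 62 mm against the 65 mm given.
- One scene-camera reading gave the red knob at -5°. I discounted it because that blob included the knob's side; the cap points in two views gave -0.1°.

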